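Release the last spacers and gather them in the picking corner of a tote

TASK

At the stores bench, push the red plunger of the gravity feeder fully down and keep it down until both waiting spacers have slid into the green tote. Then take the tote by its black corner lug and raise that corner, so that the tote leans about 30 degrees and all four spacers slide down into the yellow-marked corner opposite. Finish still holding the tote tilted like this, touching neither the feeder nor the bystanding carton, can and tape roll with it; leave those three where they are.

Things in the scene. Friction and masses are not known exactly. Their poses are not given: they have to be found in the camera images.
- feeder: fixed feeder: blue/aluminium channel 40 mm wide sloping 30 degrees down to the feeder's -y, on a grey post. Origin on the bench under the gate. Channel floor 160 mm high at the gate, where two spacers wait on the +y side; outlet 62 mm to -y, over the tote's +y wall, underside 115 mm high; back end 100 mm to +y, 240 mm high. Post and base plate only at y above 30 mm
- plunger (a joint): travel of the sprung plunger that carries the gate, m: 0 up, gate shut; 0.020 fully down on a hard stop, gate open. Needs about 3.5 N to start and 8.5 N at the bottom; springs back up and shuts the gate when let go. The spacers take about 1 s to slide out
- plunger_top (a point): centre of the top of the plunger's red head (disc 32 mm across), 50 mm to the feeder's -x of the gate, 224 mm above the bench when up; pushed straight down 20 mm; the point moves with it
- tote: loose green open tote, 170 (x) by 150 (y) by 60 mm high, walls and floor 5 mm, 0.3 to 0.45 kg. Origin at the centre of its underside. Black lug on its (-x,-y) corner; yellow-marked picking corner at (+x,+y), outer bottom corner (85, 75, 0) mm. Raised by the lug with that bottom corner left on the bench, it clears the feeder's outlet up to 38 degrees
- lug (a point): middle of the black lug's grip, at (-92.5, -81.6, 85) mm in the tote. The lug is an upright plate 14 mm thick, 36 mm long along the floor diagonal (41.4 degrees from the tote's x towards its y), top 105 mm above the underside, 45 mm above the rim. Grip it across its thickness from above
- pick_corner (a point): the picking corner: inside corner of the tote on top of its floor, at (80, 70, 5) mm in the tote; turns with the tote
- spacer1: first spacer waiting in the feeder: a round steel spacer with a brass-coloured end face and a dark centre, 22 mm diameter, 12 mm thick, about 32 g; origin at its centre, z its axis; smooth, it slides easily
- spacer2: second spacer waiting in the feeder: a round steel spacer with a brass-coloured end face and a dark centre, 22 mm diameter, 12 mm thick, about 32 g; origin at its centre, z its axis; smooth, it slides easily
- spacer3: lying in the tote at the start: a round steel spacer with a brass-coloured end face and a dark centre, 22 mm diameter, 12 mm thick, about 32 g; origin at its centre, z its axis; smooth, it slides easily
- spacer4: lying in the tote at the start: a round steel spacer with a brass-coloured end face and a dark centre, 22 mm diameter, 12 mm thick, about 32 g; origin at its centre, z its axis; smooth, it slides easily
- carton: bystander: small closed cardboard carton 100 x 80 x 70 mm; origin at the centre of its underside
- spray_can: bystander: upright can with a blue label, 58 mm diameter, 150 mm high; origin at the centre of its underside
- tape_roll: bystander: brown roll of tape lying flat, 96 mm across, 45 mm high; origin at the centre of its underside

How it is judged (in metres and radians):
On the way, in this order (a step that is already met when the one before it is completed fails the run):
1. the plunger is pushed fully down (value of joint plunger above 0.018 m), for 0.1 s.
2. with all four spacers in it, the tote is tilted by the robot (angle between tote's own z axis and vertical between 0.38 and 0.8 rad and contact force between tote and the fingers above 1 N and z of spacer1 in the frame of tote between 0 and 0.06 m and distance between each of spacer1, spacer2, spacer3, spacer4 and tote below 0.125 m and z of spacer2 in the frame of tote between 0 and 0.06 m and z of spacer3 in the frame of tote between 0 and 0.06 m and z of spacer4 in the frame of tote between 0 and 0.06 m), for 0.2 s.
At the end, for the whole second after the job is handed in: Fingers hold the tote still (over 1 N), tilted 22 to 46 degrees; all four spacers at rest with centres within 80 mm of the inside picking corner; tote touching neither feeder nor bystanders (low corner may rest on the bench) (angle between tote's own z axis and vertical between 0.38 and 0.8 rad and contact force between tote and the fingers above 1 N and distance between each of spacer1, spacer2, spacer3, spacer4 and pick_corner below 0.08 m and linear speed of each of spacer1, spacer2, spacer3, spacer4, tote below 0.03 m/s and contact force between tote and feeder below 0.3 N and contact force between tote and carton below 0.3 N and contact force between tote and spray_can below 0.3 N and contact force between tote and tape_roll below 0.3 N and angular speed of tote below 0.15 rad/s); the arm keeps its last pose, push and grip.
It fails at once if the carton is disturbed (moved over 30 mm) (distance of carton from where it was at the start of the episode above 0.03 m).
It fails at once if the spray can is disturbed (moved over 30 mm) (distance of spray_can from where it was at the start of the episode above 0.03 m).
It fails at once if the tape roll is disturbed (moved over 30 mm) (distance of tape_roll from where it was at the start of the episode above 0.03 m).
It also fails if it takes over 50 s, if anything falls off the work surface, if the arm or the gripper's body presses on something with over 40 N, if the wrist force passes 120 N, or if a joint passes its speed limit or range.

ROBOT

A 6-joint arm with a two-finger parallel gripper is mounted at the origin on the work surface. World frame = base frame: x ahead of the robot, y to its left, z up, the work surface at z = 0. Lengths are in mm, angles in rad, forces in N, time in s.
With the tool pointing down it reaches from about 275 to 750 mm from the base axis. Payload 10.2 kg.
Tool frame: the origin (TCP) lies at the very end of the fingers, on their centre line; the grasp point (between the pads) lies 19 mm behind it (ctrl.grip_depth is the distance from the TCP to the grasp point, in mm); z points along the fingers, x is the direction in which the jaws open and shut, and the axes are right-handed (so a half turn about z gives the same grasp; the last joint's range is limited). The gripper opens to 85 mm and grips with 20 to 120 N. Pads are 22 mm wide; open, the fingers measure 114 mm over their backs; the gripper's body (76 mm by 85 mm) begins 54 mm behind the grasp point. The pads swing forward as they close: fully open they stand 13 mm farther back than shut.
Start: joints at [0.897, 0.313, 1.498, -0, 1.331, -0.223], TCP at [228.748, 472.552, 231.294] pointing down, gripper open.
Joint ranges: [-2.94, 2.94], [-0.97, 2.17], [0.19, 2.56], [-1.23, 4.37], [0.02, 3.11], [-2.88, 2.88]. Speed limits (rad/s): [2.39, 2.39, 3.01, 3.14, 3.14, 3.14].

INTERFACE

Orientations are given as a unit quaternion [w, x, y, z].
In Python, from rig import ctrl gives the robot as it stands.
- The arm moves only by the tool play_rows, never from a script. Its argument "motion" is a list of rows, each a list of 2 entries, a list of its own where there are three numbers: the shift along the tool's x, y, z in mm, then the turn, a rotation vector about the tool's x, y, z in degrees. A call has 1 to 20 rows; each row shifts and turns the commanded pose from where the row before left it, along the tool's axes as they then stand; what a row does not reach is not made up. A row lasts 1/12 s, in which the tool goes at most 41.7 mm and 7.16 degrees, less where a joint would pass 70% of its speed; a pose out of reach is approached as far as the arm can. A call with a gripper value outside its range is refused whole. "fingers" is the finger opening in mm, from 0 to 85.4, set as the call begins (left out, the last holds). The fingers move at their own pace and stop on an object; "squeeze" is the grip in N (left out, the last holds). Time passes only in rows, so rows that do not move let the fingers close. It gives the time, the measured TCP pose, the force and the opening at its end, in the units of the state.
- ctrl.sense(): the state, without advancing time (a new reading comes with each control period).
- ctrl.capture(name): name is "scene" or "top" or "wrist"; returns the picture (420x560x3 uint8, red, green, blue); there is no depth.
- ctrl.get_calibration(name): a dict with "K" (3x3 intrinsics, pixels), "R" (3x3) and "t" (3): a world point X has camera coordinates R X + t; the wrist camera has in their place "tool_from_camera" (4x4, takes a point from camera to tool coordinates, whose origin is the TCP and whose axes are the tool frame's). Camera axes: x right, y down, z forward; pixel columns grow to the right and rows downward; lengths in mm; the calibration is good to about 2 mm. A picture is of the moment at which its call begins: read the wrist's pose just before it. get_calibration takes no time and is no camera call.
- ctrl.finish_job(): hands the job in, once; it reports no verdict.
Trained networks look in the newest picture that a camera, given by its name, has taken for a name from the list of things; names that differ only in an ending like _2 or _b are one class to them, and where a whole thing is asked for, a point or a joint stands for the part that bears it (a point fixed in the world has none). Each returns a list of dicts, best first, with "p" (0 to 1); they miss things now and then, are a little off and sometimes report something else, mostly with a low value. They report only what shows in the picture. A call takes as long as a camera call.
- ctrl.spot_in(camera, name): "position" ([column, row] as shares, 0 to 1, of the picture: columns of its width, rows of its height, amid what is visible of it).
The state is a dict: "time_s": time; "joints": joint angles; "dq": joint speeds; "tau": joint torques, N m; "eef_pos": TCP position; "ee_rot": TCP orientation; "force": force on the tool from outside, world axes, zero at the start; "wrist_torque": the same for the moment, N m; "grip_width": opening from 0.0 (shut) to 1.0 (fully open).
Only numpy, scipy, OpenCV 4.12 (cv2) and the standard library are available. Lean on these libraries where they do the work, as an engineer would, in place of code of your own. Each camera call takes 0.05 s, during which the arm holds its last target. There are 200 camera calls.

## Working session

There is one attempt and no reset: what is moved stays moved. The work goes in short steps, Python scripts to look and compute and a tool call to move; the robot and the scene stay as the last step left them, time stands still between calls to the robot, and variables do not carry over. Pictures are saved under pics/ and viewed, about 8 in all and at most 12, crops included, and the job is handed in when it is done.

Besides the shell and the picture viewer there is one more tool, called after "Call:" as name(argument=value, ...), one argument or row to a line, values as JSON. play_rows: Moves the arm, as the interface text tells. Its arguments: {"type":"object","properties":{"motion":{"type":"array"},"fingers":{"type":"number"},"squeeze":{"type":"number"}},"required":["motion"]}

```bash
mkdir -p pics; ls
python3 - <<'E'
from rig import ctrl
import cv2
s=ctrl.sense();print({k:(v if not hasattr(v,'tolist') else v.tolist()) for k,v in s.items()})
for n in ("scene","top"):
    im=ctrl.capture(n);cv2.imwrite(f"pics/{n}0.png",im[:,:,::-1])
    c=ctrl.get_calibration(n);print(n,c)
    for t in ("feeder","plunger_top","tote","lug","pick_corner","carton","spray_can","tape_roll","spacer1"):
        print(t,[(round(d['position'][0]*560),round(d['position'][1]*420),round(d['p'],2)) for d in ctrl.spot_in(n,t)][:4])
print(ctrl.get_calibration("wrist"))
E
```

```text
pics
{'time_s': 0.0, 'joints': [0.8965907230634652, 0.31343970829381673, 1.4984858982163043, 2.2160630892677863e-05, 1.3309815121706967, -0.22341232716339876], 'dq': [-0.0002892757463626858, -0.0004415181342246532, 0.0006195636586478256, 0.0009770018684592753, 0.0009857674875931972, -0.001657140900801847], 'tau': [0.0006502023461507633, -41.22680425643921, -25.974698066711426, -7.673398386032204e-05, 0.0041288988722953945, -8.903070067844965e-06], 'eef_pos': [228.57074467276001, 472.3315264529309, 230.72196503413258], 'ee_rot': [0.00020690629671192752, 0.8472555196043478, 0.531185139503733, -0.0006239071650566797], 'force': [0.30028575303926597, 0.7740879997649867, -0.07371547025061376], 'wrist_torque': [-0.046244029632581986, 0.02044906964265727, 0.06674668478612901], 'grip_width': 1.0037111889777761}
scene {'K': array([[431.45544696,   0.        , 285.02047258],
       [  0.        , 431.45544696, 209.35219808],
       [  0.        ,   0.        ,   1.        ]]), 'R': array([[ 0.88601926,  0.46362936,  0.00420429],
       [ 0.36023409, -0.68266032, -0.6357722 ],
       [-0.2918925
[... 870 characters left out ...]
pick_corner [(270, 211, 0.76)]
carton [(407, 177, 0.93)]
spray_can [(410, 228, 0.62)]
tape_roll [(165, 274, 0.88)]
spacer1 [(215, 185, 0.66), (207, 181, 0.63), (281, 198, 0.46)]
{'K': array([[331.65488884,   0.        , 285.36075716],
       [  0.        , 331.65488884, 209.37130372],
       [  0.        ,   0.        ,   1.        ]]), 'tool_from_camera': array([[ 9.99999944e-01, -2.28527306e-04, -2.44174494e-04,
         1.79133477e-01],
       [ 2.86220022e-04,  9.62464799e-01,  2.71406390e-01,
        -6.88222555e+01],
       [ 1.72985585e-04, -2.71406444e-01,  9.62464811e-01,
        -1.41943632e+02],
       [ 0.00000000e+00,  0.00000000e+00,  0.00000000e+00,
         1.00000000e+00]])}
```

Run:
```python
import cv2
for n,(x0,y0,x1,y1) in {"scene":(200,90,420,310),"top":(130,110,430,310)}.items():
    im=cv2.imread(f"pics/{n}0.png")[y0:y1,x0:x1]
    s=min(800/(x1-x0),600/(y1-y0));cv2.imwrite(f"pics/{n}0c.png",cv2.resize(im,None,fx=s,fy=s,interpolation=cv2.INTER_CUBIC));print(n,s)
```

```text
scene 2.727272727272727
top 2.6666666666666665
```

View pics/top0c.png

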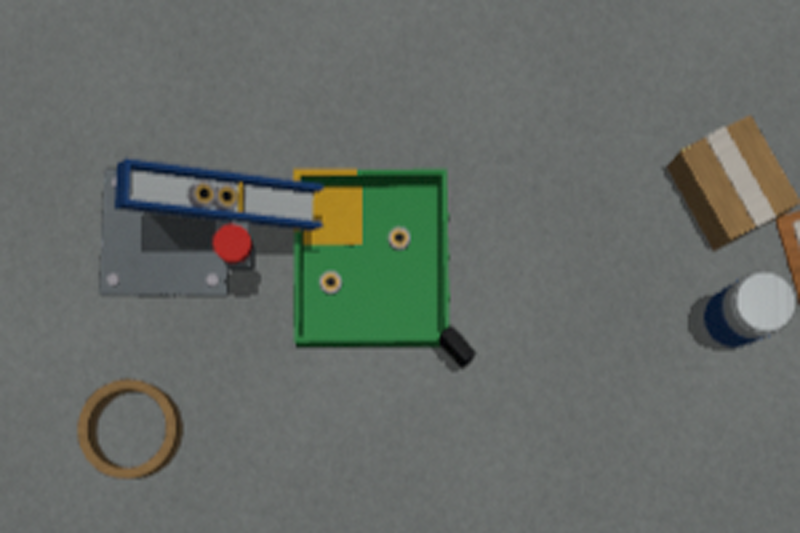

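View pics/scene0c.png

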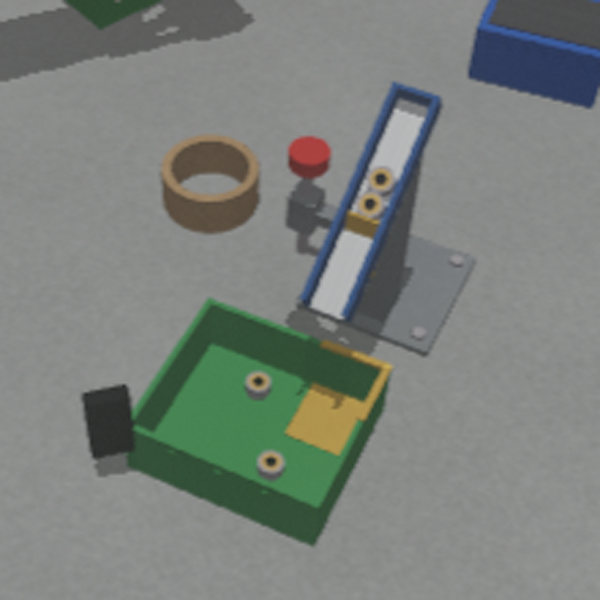

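Top view: plunger head at crop (232,244) and lug at (457,345). Tote rim corners are about (295,170), (446,170), (450,345) and (296,345). In the scene view the plunger top is at (309,152), and the lug's top edge runs (84,393)–(127,386).

```bash
cat > h.py <<'E'
import numpy as np
from rig import ctrl
def at_z(n,u,v,z):
    c=ctrl.get_calibration(n);R,t,K=c["R"],c["t"],c["K"]
    o=-R.T@t;d=R.T@np.linalg.inv(K)@np.array([u,v,1.]);return o+d*(z-o[2])/d[2]
top=lambda x,y,z:at_z("top",130+x/2.6667,110+y/2.6667,z).round(1)
sc=lambda x,y,z:at_z("scene",200+x/2.7273,90+y/2.7273,z).round(1)
E
python3 - <<'E'
from h import *
print("plunger",top(232,244,224),sc(309,150,224))
print("lug",top(457,346,100),top(441,336,105),top(452,328,105),top(474,357,105),top(462,366,105))
print("lug sc top",sc(84,393,105),sc(127,386,105))
print("rim top",[top(*p,60) for p in((295,170),(446,170),(449,345),(296,345))])
print("rim sc",[sc(*p,60) for p in((390,367),(318,510),(132,430),(210,300))])
print("channel back/out",top(122,183,250),top(318,204,135),"gate",top(241,195,165))
print("sp",top(330,282,17),top(399,238,17), "waiting",top(203,194,185),top(227,196,170))
print("tape",top(130,429,45),"can",top(765,303,150),"carton",top(735,180,70))
E
```

```text
plunger [545.9 106.2 224. ] [547.1 106.4 224. ]
lug [474.2 -91.8 100. ] [482.8 -76.6 105. ] [490.4 -86.8 105. ] [ 463.6 -107.5  105. ] [455.1 -96.4 105. ]
lug sc top [461.6 -99.8 105. ] [487.2 -78.8 105. ]
rim top [array([649.9,  67.3,  60. ]), array([652. , -81.3,  60. ]), array([479.2, -85.8,  60. ]), array([477. ,  61.7,  60. ])]
rim sc [array([649.8,  66.7,  60. ]), array([654.4, -84.2,  60. ]), array([493.3, -86.8,  60. ]), array([483.5,  61.6,  60. ])]
channel back/out [591.9 197.2 250. ] [600.4  39.2 135. ] gate [601.4 107.  165. ]
sp [545.3  32.6  17. ] [591.2 -36.   17. ] waiting [597.5 138.4 185. ] [599.2 119.  170. ]
tape [394.7 221.1  45. ] can [ 512.  -367.3  150. ] carton [ 643.8 -363.    70. ]
```

Call:
play_rows(
  motion=[
    [[0,0,-2],[0,0,6.97]],
    [[0,0,-2],[0,0,6.97]],
    [[0,0,-2],[0,0,6.97]],
    [[0,0,-2],[0,0,6.97]],
    [[0,0,-2],[0,0,6.97]],
    [[0,0,-2],[0,0,6.97]],
    [[0,0,-2],[0,0,6.97]],
    [[0,0,-2],[0,0,6.97]],
    [[0,0,-2],[0,0,6.97]],
    [[0,0,-2],[0,0,6.97]],
    [[0,0,-2],[0,0,6.97]],
    [[0,0,-2],[0,0,6.97]],
    [[0,0,-2],[0,0,6.97]],
    [[0,0,-2],[0,0,6.97]],
    [[0,0,-2],[0,0,6.97]],
    [[0,0,-2],[0,0,6.97]],
  ],
  fingers=0,
)

```text
time_s: 2.33
eef_pos: [228.8, 472.6, 263.4]
ee_rot: [-0.0, 0.915, -0.404, -0.0]
force: [-0.2, -1.0, 1.1]
grip_width: -0.001
```

Call:
play_rows(
  motion=[
    [[24.2,0.75,0],[0,0,0]],
    [[24.2,0.75,0],[0,0,0]],
    [[24.2,0.75,0],[0,0,0]],
    [[24.2,0.75,0],[0,0,0]],
    [[24.2,0.75,0],[0,0,0]],
    [[24.2,0.75,0],[0,0,0]],
    [[24.2,0.75,0],[0,0,0]],
    [[24.2,0.75,0],[0,0,0]],
    [[24.2,0.75,0],[0,0,0]],
    [[24.2,0.75,0],[0,0,0]],
    [[24.2,0.75,0],[0,0,0]],
    [[24.2,0.75,0],[0,0,0]],
    [[24.2,0.75,0],[0,0,0]],
    [[24.2,0.75,0],[0,0,0]],
    [[24.2,0.75,0],[0,0,0]],
    [[24.2,0.75,0],[0,0,0]],
    [[24.2,0.75,0],[0,0,0]],
    [[24.2,0.75,0],[0,0,0]],
    [[24.2,0.75,0],[0,0,0]],
    [[24.2,0.75,0],[0,0,0]],
  ],
)

```text
time_s: 4.0
eef_pos: [546.3, 105.4, 263.3]
ee_rot: [-0.0, 0.916, -0.402, -0.0]
force: [0.5, 0.0, 0.3]
grip_width: -0.004
```

```bash
cat >> h.py <<'E'
from scipy.spatial.transform import Rotation as Ro
def st():
    s=ctrl.sense();R=Ro.from_quat(np.roll(s["ee_rot"],-1)).as_matrix()
    print("t",round(s["time_s"],2),"p",np.round(s["eef_pos"],1),"F",np.round(s["force"],1),"w",round(s["grip_width"],3),"xang",round(np.degrees(np.arctan2(R[1,0],R[0,0])),1),"tilt",round(np.degrees(np.arccos(-R[2,2])),1))
    return np.array(s["eef_pos"]),R
def snap(cam,name):
    import cv2
    im=ctrl.capture(cam);cv2.imwrite(f"pics/{name}.png",im[:,:,::-1])
def wrist_at_z(p,R,u,v,z):
    c=ctrl.get_calibration("wrist");T=c["tool_from_camera"]
    o=p+R@T[:3,3];d=R@T[:3,:3]@np.linalg.inv(c["K"])@np.array([u,v,1.]);return (o+d*(z-o[2])/d[2]).round(1)
E
python3 - <<'E'
from h import *
p,R=st();snap("wrist","w1")
E
```

```text
t 4.0 p [546.3 105.4 263.3] F [0.5 0.  0.3] w -0.004 xang -47.4 tilt 0.0
```

View pics/w1.png

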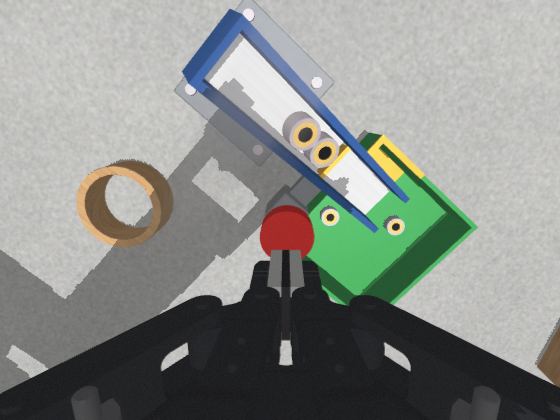

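The red head is centred at about column 287, row 233, directly ahead of the closed fingertips. The spacers are still waiting behind the gate.

Run:
```python
from h import *
p,R=st()
for v in (233,236): print(wrist_at_z(p,R,287,v,224))
```

```text
t 4.05 p [548.4 102.3 262.8] F [ 0.4 -4.  -2.3] w 0.001 xang -47.5 tilt 0.1
[551.8 104.2 224. ]
[550.5 102.9 224. ]
```

Call:
play_rows(
  motion=[
    [[0,0,15],[0,0,0]],
    [[0,0,15],[0,0,0]],
    [[0,0,6],[0,0,0]],
    [[0,0,3],[0,0,0]],
    [[0,0,3],[0,0,0]],
    [[0,0,0],[0,0,0]],
  ],
)

```text
time_s: 4.55
eef_pos: [545.6, 106.6, 221.7]
ee_rot: [-0.0, 0.916, -0.401, 0.0]
force: [-2.7, -0.4, 3.1]
grip_width: 0.004
```

Call:
play_rows(
  motion=[
    [[0,0,4],[0,0,0]],
    [[0,0,4],[0,0,0]],
    [[0,0,4],[0,0,0]],
    [[0,0,4],[0,0,0]],
    [[0,0,0],[0,0,0]],
    [[0,0,0],[0,0,0]],
  ],
)

```text
time_s: 5.05
eef_pos: [546.0, 106.6, 205.8]
ee_rot: [-0.0, 0.916, -0.401, 0.001]
force: [-1.7, 0.8, 6.4]
grip_width: -0.004
```

Call:
play_rows(
  motion=[
    [[0,0,1],[0,0,0]],
    [[0,0,1],[0,0,0]],
    [[0,0,1],[0,0,0]],
    [[0,0,0],[0,0,0]],
    [[0,0,0],[0,0,0]],
  ],
)

```text
time_s: 5.47
eef_pos: [546.0, 106.6, 204.0]
ee_rot: [-0.001, 0.916, -0.401, 0.001]
force: [-4.9, -0.5, 13.0]
grip_width: 0.004
```

Call:
play_rows(
  motion=[
    [[0,0,1],[0,0,0]],
    [[0,0,0],[0,0,0]],
    [[0,0,0],[0,0,0]],
    [[0,0,0],[0,0,0]],
    [[0,0,0],[0,0,0]],
    [[0,0,0],[0,0,0]],
    [[0,0,0],[0,0,0]],
    [[0,0,0],[0,0,0]],
    [[0,0,0],[0,0,0]],
    [[0,0,0],[0,0,0]],
    [[0,0,0],[0,0,0]],
    [[0,0,0],[0,0,0]],
    [[0,0,0],[0,0,0]],
    [[0,0,0],[0,0,0]],
    [[0,0,0],[0,0,0]],
    [[0,0,0],[0,0,0]],
    [[0,0,0],[0,0,0]],
    [[0,0,0],[0,0,0]],
  ],
)

```text
time_s: 6.97
eef_pos: [546.1, 106.5, 203.9]
ee_rot: [-0.001, 0.916, -0.401, 0.002]
force: [-7.8, 0.6, 19.8]
grip_width: 0.002
```

Run:
```python
from h import *
p,R=st();snap("wrist","w2")
```

```text
t 6.97 p [546.1 106.5 203.9] F [-7.8  0.6 19.8] w 0.002 xang -47.3 tilt 0.2
```

View pics/w2.png

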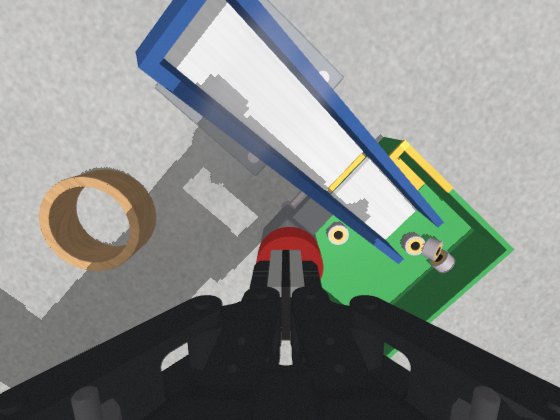

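Both spacers are out: the channel is empty, and two lie by the third at (415,245)–(443,260) inside the tote. Next: lift, then move above the lug.

Call:
play_rows(
  motion=[
    [[0,0,-10],[0,0,0]],
    [[0,0,-20],[0,0,0]],
    [[0,0,-20],[0,0,0]],
    [[0,0,-10],[0,0,0]],
    [[8.2,15.6,0],[0,0,0]],
    [[8.2,15.6,0],[0,0,0]],
    [[8.2,15.6,0],[0,0,0]],
    [[8.2,15.6,0],[0,0,0]],
    [[8.2,15.6,0],[0,0,0]],
    [[8.2,15.6,0],[0,0,0]],
    [[8.2,15.6,0],[0,0,0]],
    [[8.2,15.6,0],[0,0,0]],
    [[8.2,15.6,0],[0,0,0]],
    [[8.2,15.6,0],[0,0,0]],
    [[8.2,15.6,0],[0,0,0]],
    [[8.2,15.6,0],[0,0,0]],
  ],
)

```text
time_s: 8.35
eef_pos: [474.3, -93.5, 260.7]
ee_rot: [-0.0, 0.916, -0.402, -0.0]
force: [-0.1, -0.5, -0.2]
grip_width: 0.001
```

Call:
play_rows(
  motion=[
    [[0,0,15],[0,0,0]],
    [[0,0,15],[0,0,0]],
    [[0,0,15],[0,0,0]],
    [[0,0,15],[0,0,0]],
    [[0,0,10],[0,0,0]],
    [[0,0,0],[0,0,0]],
    [[0,0,0],[0,0,0]],
  ],
  fingers=60,
)

```text
time_s: 8.93
eef_pos: [474.6, -92.8, 191.2]
ee_rot: [-0.0, 0.916, -0.402, -0.0]
force: [-0.4, -0.1, 0.5]
grip_width: 0.704
```

Run:
```python
from h import *
p,R=st();snap("wrist","w3")
for n in ("lug","pick_corner","spacer1"): print(n,[(round(d['position'][0]*560),round(d['position'][1]*420),round(d['p'],2)) for d in ctrl.spot_in("wrist",n)][:6])
```

```text
t 8.93 p [474.6 -92.8 191.2] F [-0.4 -0.1  0.5] w 0.704 xang -47.3 tilt 0.0
lug [(282, 67, 0.72)]
pick_corner [(285, 65, 0.57)]
spacer1 [(353, 55, 0.73), (365, 71, 0.65), (328, 52, 0.65), (240, 36, 0.65)]
```

View pics/w3.png

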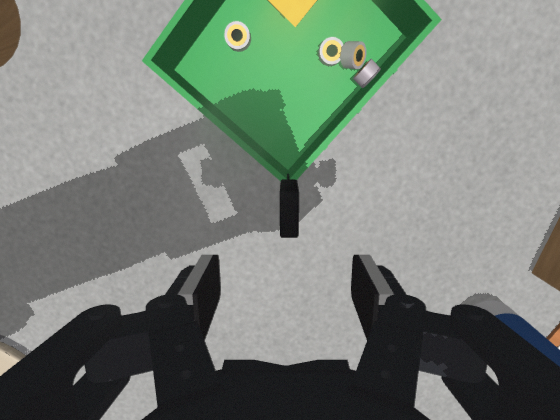

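All four spacers are in the tote. The lug stands upright in the picture at (289,208), lined up with the tool's y axis.

Run:
```python
from h import *
p,R=st()
for uv in ((290,182),(289.5,210),(289,236)):
    w=wrist_at_z(p,R,*uv,105); print(w,(R.T@(w-p)).round(1))
```

```text
t 9.13 p [475.  -92.9 192. ] F [-0.5  0.1  0.5] w 0.703 xang -47.3 tilt 0.1
[495.1 -78.9 105. ] [  3.2 -24.2  87.1]
[479.9 -92.5 105. ] [ 2.9 -3.8 87.1]
[ 465.1 -105.7  105. ] [ 2.6 16.  87. ]
```

Call:
play_rows(
  motion=[
    [[2,-2,15],[0,0,0]],
    [[0,0,15],[0,0,0]],
    [[0,0,15],[0,0,0]],
    [[0,0,15],[0,0,0]],
    [[0,0,15],[0,0,0]],
    [[0,0,15],[0,0,0]],
    [[0,0,15],[0,0,0]],
    [[0,0,12],[0,0,0]],
    [[0,0,5],[0,0,0]],
    [[0,0,0],[0,0,0]],
  ],
)

```text
time_s: 9.97
eef_pos: [477.3, -92.8, 68.8]
ee_rot: [-0.0, 0.916, -0.402, -0.001]
force: [-0.4, -0.8, -0.3]
grip_width: 0.705
```

Call:
play_rows(
  motion=[
    [[0,0,0],[0,0,0]],
    [[0,0,0],[0,0,0]],
    [[0,0,0],[0,0,0]],
    [[0,0,0],[0,0,0]],
    [[0,0,0],[0,0,0]],
    [[0,0,0],[0,0,0]],
    [[0,0,0],[0,0,0]],
    [[0,0,0],[0,0,0]],
    [[0,0,0],[0,0,0]],
    [[0,0,0],[0,0,0]],
  ],
  fingers=0,
  squeeze=60,
)

```text
time_s: 10.8
eef_pos: [477.9, -93.1, 70.0]
ee_rot: [0.0, 0.916, -0.402, 0.001]
force: [-1.7, 0.6, 5.6]
grip_width: 0.153
```

Run:
```python
from h import *
p,R=st();snap("top","t2");print(ctrl.spot_in("top","pick_corner"))
import cv2
im=cv2.imread("pics/t2.png")[110:310,130:430];cv2.imwrite("pics/t2c.png",cv2.resize(im,None,fx=2.6667,fy=2.6667))
```

```text
t 10.8 p [477.9 -93.1  70. ] F [-1.7  0.6  5.6] w 0.153 xang -47.3 tilt 0.1
[{'position': [0.4629, 0.4814], 'p': 0.67}, {'position': [0.7286, 0.4224], 'p': 0.27}]
```

View pics/t2c.png

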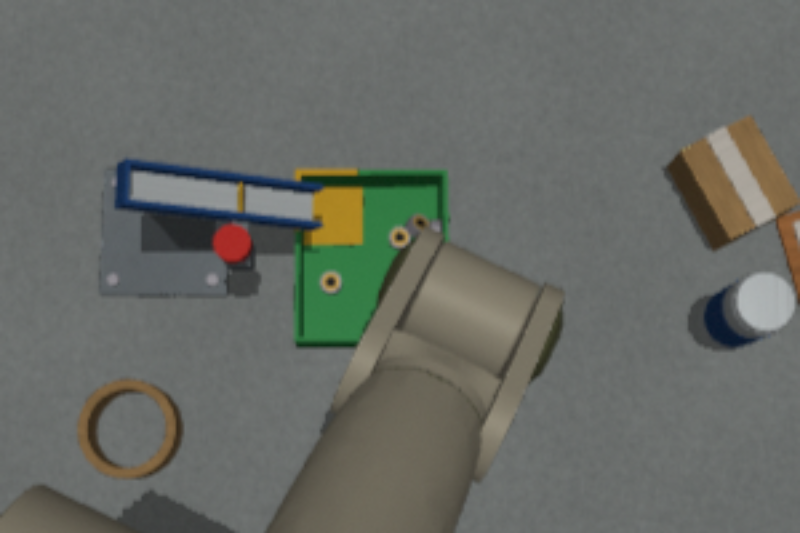

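Grip holds (13 mm opening, lug 14 mm), and the tote has not moved. Next I tilt about the far bottom corner, at tool (0,-237,69).

Call:
play_rows(
  motion=[
    [[0,-1.2,-4.5],[-1,0,0]],
    [[0,-1.2,-4.5],[-1,0,0]],
    [[0,-1.2,-4.5],[-1,0,0]],
    [[0,-1.2,-4.1],[-1,0,0]],
    [[0,-1.2,-4.1],[-1,0,0]],
    [[0,-1.2,-4.1],[-1,0,0]],
    [[0,-1.2,-4.1],[-1,0,0]],
    [[0,-1.2,-4.1],[-1,0,0]],
    [[0,-1.2,-4.1],[-1,0,0]],
    [[0,-1.2,-4.1],[-1,0,0]],
    [[0,-1.2,-4.1],[-1,0,0]],
    [[0,-1.2,-4.1],[-1,0,0]],
    [[0,-1.2,-4.1],[-1,0,0]],
    [[0,-1.2,-4.1],[-1,0,0]],
    [[0,-1.2,-4.1],[-1,0,0]],
  ],
)

```text
time_s: 12.15
eef_pos: [496.2, -75.6, 129.5]
ee_rot: [0.12, 0.908, -0.398, -0.053]
force: [0.6, 0.4, -4.3]
grip_width: 0.157
```

Call:
play_rows(
  motion=[
    [[0,-1.2,-4.1],[-1,0,0]],
    [[0,-1.2,-4.1],[-1,0,0]],
    [[0,-1.2,-4.1],[-1,0,0]],
    [[0,-1.2,-4.1],[-1,0,0]],
    [[0,-1.2,-4.1],[-1,0,0]],
    [[0,-1.2,-4.1],[-1,0,0]],
    [[0,-1.2,-4.1],[-1,0,0]],
    [[0,-1.2,-4.1],[-1,0,0]],
    [[0,-1.2,-4.1],[-1,0,0]],
    [[0,-1.2,-4.1],[-1,0,0]],
    [[0,-1.2,-4.1],[-1,0,0]],
    [[0,-1.2,-4.1],[-1,0,0]],
    [[0,-1.2,-4.1],[-1,0,0]],
    [[0,-1.2,-4.1],[-1,0,0]],
    [[0,-1.2,-4.1],[-1,0,0]],
    [[0,0,0],[0,0,0]],
    [[0,0,0],[0,0,0]],
    [[0,0,0],[0,0,0]],
    [[0,0,0],[0,0,0]],
    [[0,0,0],[0,0,0]],
  ],
)

```text
time_s: 13.82
eef_pos: [525.1, -49.1, 179.3]
ee_rot: [0.237, 0.885, -0.388, -0.104]
force: [0.2, -0.7, -4.7]
grip_width: 0.156
```

Run:
```python
from h import *
import cv2
p,R=st();snap("scene","s3");snap("wrist","w4")
a=cv2.imread("pics/s3.png")[100:300,200:400];a=cv2.resize(a,(420,420),interpolation=cv2.INTER_CUBIC)
b=cv2.imread("pics/w4.png")[:,90:470];cv2.imwrite("pics/c3.png",np.hstack([a,b]))
for n in ("spacer1",):
  for c in ("scene","wrist","top"):
    if c=="top":ctrl.capture("top")
    print(c,[(round(d['position'][0]*560),round(d['position'][1]*420),round(d['p'],2)) for d in ctrl.spot_in(c,n)][:6])
```

```text
t 13.82 p [525.1 -49.1 179.3] F [ 0.2 -0.7 -4.7] w 0.156 xang -47.4 tilt 30.0
scene [(330, 247, 0.6), (267, 149, 0.46), (327, 227, 0.38)]
wrist []
top []
```

View pics/c3.png

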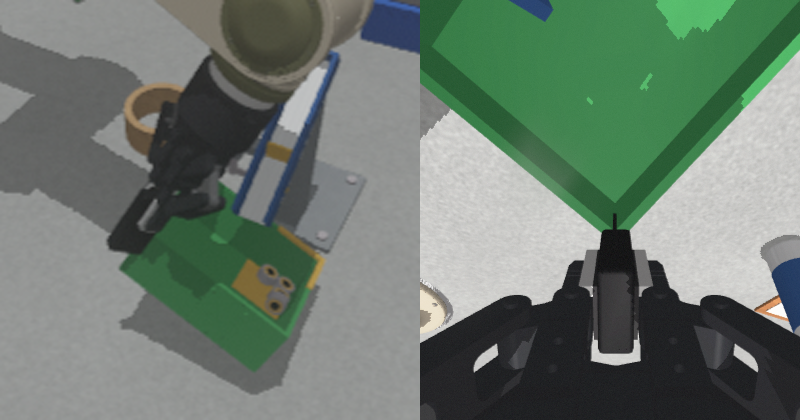

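The tilt is 30°. At least three spacers are on the yellow patch, around (275,285) in the crop. I'll zoom in for the fourth and check they are at rest.

Run:
```python
from h import *
import cv2
a=cv2.imread("pics/s3.png");snap("scene","s4");b=cv2.imread("pics/s4.png");snap("top","t4");t=cv2.imread("pics/t4.png")
print("moved px",(cv2.absdiff(a,b)[190:280,300:370].max(2)>40).sum())
f=lambda i:cv2.resize(i,None,fx=5,fy=5,interpolation=cv2.INTER_CUBIC)
cv2.imwrite("pics/c4.png",np.hstack([f(b[195:285,290:370]),f(t[160:250,220:300])]))
```

```text
moved px 0
```

View pics/c4.png

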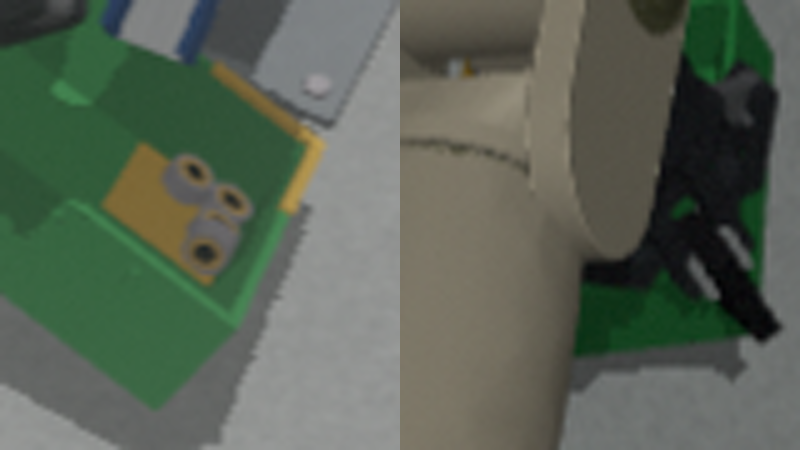

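Four spacers are on the yellow patch, at left-crop positions (193,175), (232,200), (215,222) and (205,252). None moved between the two pictures. I'll check their distances in the tote frame.

Run:
```python
from h import *
p,R=st()
d=np.radians(41.4);c,s=np.cos(d),np.sin(d)
# columns: tote axes in tool coords; tool -y = tote diag, tool x = tote (s,-c)
M=np.array([[s,-c,0],[-c,-s,0],[0,0,-1.]])
Rt=R@M; o=p-Rt@np.array([-92.5,-81.6,69])
print("tilt",np.degrees(np.arccos(Rt[2,2])),"low corner",o+Rt@[85,75,0])
C=ctrl.get_calibration("scene");cam=-C["R"].T@C["t"]
for X in([80,70,5],[85,75,60],[85,-75,60]):
    q=C["K"]@(C["R"]@(o+Rt@np.array(X))+C["t"]);q=q[:2]/q[2];print(X,((q-[290,195])*5).round())
for u,v,z in((193,175,17),(232,200,17),(205,252,17),(215,222,17),(190,182,11),(232,205,11),(200,265,11),(205,248,29)):
    r=C["R"].T@np.linalg.inv(C["K"])@np.array([290+u/5,195+v/5,1])
    a=Rt.T@(cam-o);b=Rt.T@r;X=a+b*(z-a[2])/b[2];Y=X.copy();print(X.round(),"dist",np.linalg.norm(X-[80,70,5]).round(1))
```

```text
t 14.22 p [525.2 -48.9 179.3] F [-0.2  0.5 -4.2] w 0.153 xang -47.4 tilt 30.0
tilt 29.99975443509173 low corner [650.5374171   66.63190642   1.19903788]
[80, 70, 5] [248. 217.]
[85, 75, 60] [327. 144.]
[85, -75, 60] [242. 328.]
[46. 53. 17.] dist 40.3
[67. 56. 17.] dist 22.7
[67. 10. 17.] dist 62.1
[65. 34. 17.] dist 41.3
[47. 56. 11.] dist 36.5
[69. 61. 11.] dist 15.0
[69.  9. 11.] dist 62.7
[63. -4. 29.] dist 79.3
```

The model projects onto the pictured tote corners to within a few mm. The spacers are 15 to 63 mm from the picking corner, under the 80 mm limit, so I'm handing in.

```bash
python3 -c "
from h import *
ctrl.finish_job();st()"
```

```text
the job is handed in; nothing more can be done
the job is handed in; nothing more can be done
```

The job is handed in with the tote held at 30° by its lug and all four spacers in the yellow-marked corner. `finish_job` gives no verdict, so this rests on my own checks.

- **Plunger:** I pushed it to the hard stop, with the fingertip at 204 mm and about 20 N. I held it there for about 1.5 s, and a picture showed the channel empty and both spacers in the tote.
- **Tilt:** I gripped the lug across its thickness at 60 N (about 13 mm opening) and tilted the tote about the yellow corner.
- **Last checks:** At about 14 s the tilt was 30.0°.
    - **Spacers:** they measured roughly 15, 36, 41 and 63 mm from the picking corner, against a limit of 80 mm. None moved between the last two pictures.
    - **Wrist force:** it was about 4–5 N, in line with carrying part of the tote's weight.
    - **Low corner:** it works out about 1 mm above the bench, so it is on or just off it.
- **Not checked directly:** I have no contact reading for the feeder or the bystanders. Nothing in the pictures suggested the tote touched them. The tilt is below the 38° clearance limit, and I kept the arm clear of the carton, can and tape roll.

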